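# Clear the canister and close the T-handle valve

### The arm

A 7-joint arm with a two-finger parallel gripper is mounted at the origin on a cart in front of the work surface, level with it; the furniture and walls round the work are solid. World frame = base frame: x ahead of the robot, y to its left, z up, the work surface at z = 0. Lengths are in m, angles in rad, forces in N, time in s.
With the tool pointing down it reaches from about 0.425 to 0.95 m from the base axis. Payload 16.7 kg.
Tool frame: the origin (TCP) lies midway between the tips of the shut fingers; the grasp point (between the pads) lies 19 mm behind it; y points along the fingers, x is the direction in which the jaws open and shut, and the axes are right-handed (so a half turn about y gives the same grasp; the last joint's range is limited). The gripper opens to 94 mm and grips with 3 to 60 N. Pads are 16 mm wide; open, the fingers measure 119 mm over their backs; the gripper's body (75 mm by 177 mm) begins 78 mm behind the grasp point.
Start: joints at [1.044, 0.426, 0.074, 1.606, -0.034, 1.111, -0.067], TCP at [0.248, -0.628, 0.205] pointing down, gripper open.
Joint ranges: [-2.85, 2.85], [-0.5, 2.14], [-1.23, 1.37], [0.21, 2.46], [-1.02, 4.16], [0.16, 2.05], [-2.73, 2.73]. Speed limits (rad/s): [1.89, 1.89, 2.39, 2.39, 3.01, 3.01, 3.01].

### API

Orientations are given as a unit quaternion [w, x, y, z].
In Python, from station import manip gives the robot as it stands.
- The arm moves only by the tool send_rows, never from a script. Its argument "commands" is a list of rows, each an object of numbers: "wx", "wy", "wz": the turn, a rotation vector about the tool's x, y, z in rad; "dx", "dy", "dz": the shift along the tool's x, y, z in m; "jaw": the finger opening in m, from 0 to 0.094. In form: [{"wx": .., "wy": .., "wz": .., "dx": .., "dy": .., "dz": .., "jaw": ..}, ...]. A call has 1 to 10 rows; each row is the pose to reach, as a shift and turn from the pose measured when the call began, along the tool's axes at that moment; what a row does not reach only later rows make up. A row lasts 1/8 s, in which the tool goes at most 62.5 mm and 10.7 degrees, less where a joint would pass 70% of its speed; a pose out of reach is approached as far as the arm can. A call with a gripper value outside its range is refused whole. The fingers move at their own pace and stop on an object; "grip_force" is the grip in N (left out, the last holds). Time passes only in rows, so rows that repeat a pose let the fingers close. It gives the time, the measured TCP pose, the force and the opening at its end, in the units of the state.
- manip.get_state(): the state, without advancing time (a new reading comes with each control period).
- manip.snapshot(name): name is "scene" or "side" or "wrist"; returns the picture (480x640x3 uint8, red, green, blue); there is no depth.
- manip.camera_info(name): a dict with "intrinsics" (3x3 intrinsics, pixels), "R" (3x3) and "t" (3): a world point X has camera coordinates R X + t; the wrist camera has in their place "hand_eye" (4x4, takes a point from camera to tool coordinates, whose origin is the TCP and whose axes are the tool frame's). Camera axes: x right, y down, z forward; pixel columns grow to the right and rows downward; lengths in m; the calibration is good to about 2 mm. A picture is of the moment at which its call begins: read the wrist's pose just before it. camera_info takes no time and is no camera call.
- manip.finish_job(): hands the job in, once; it reports no verdict.
The state is a dict: "time_s": time; "joint_pos": joint angles; "joint_vel": joint speeds; "tau": joint torques, N m; "tool_pos": TCP position; "tool_rot": TCP orientation; "force": force on the tool from outside, world axes, zero at the start; "torque": the same for the moment, N m; "grip_width": finger opening in m.
Only numpy, scipy, OpenCV 4.12 (cv2) and the standard library are available. Lean on these libraries where they do the work, as an engineer would, in place of code of your own. Each camera call takes 0.05 s, during which the arm holds its last target.

### The job

The T-handle valve on the grey sloping bracket has to be closed, but a white canister stands in the way of its handle. First lift the canister out and set it down upright in the pale card tray, without turning the handle; then turn the T-handle clockwise (as seen facing the sloping panel), regrasping it as often as needed, until it stops with its red end at the green mark. Leave the vial, the battery and the steel cup where they stand, upright.

Things in the scene. Friction and masses are not known exactly. Their poses are not given: they have to be found in the camera images.
- station: fixed grey steel bracket, 150 wide (y), 148 deep (x), 93 high. Origin: middle of its front lower edge, on the bench; x points to its back, y to its left, z up. Its sloping panel rises from the front edge to the back at 28 degrees from level; the valve spindle and the handle's axis stand square to the panel, along (-0.469, 0, 0.883) in this frame (leaning towards the robot 28 degrees from vertical), through the T-bar's centre
- handle_mid (a point): centre of the T-handle's bar, on the turning axis; 34 mm behind and 98 mm above the station's origin. The bar is a round steel rod 12 mm thick and 130 mm long, parallel to the panel, with sleeves 13.6 mm thick over the last 26 mm of each end, one red, one black. Below it is a spindle 10 mm thick; a brass bonnet (32 mm wide) begins 36 mm below the bar's centre and the panel lies 55 mm below it, both along the axis
- handle_red (a point): point on the bar's centre line in the red end of the T-bar, 60 mm from handle_mid
- handle (a joint): angle of the T-handle, rad: 0 when the bar lies across the panel with its red end to the station's left (+y), growing clockwise as seen facing the panel (red end goes up the slope and over to the right); a hard stop at 3.14 is the closed position, red end at the green dot on the right of the panel. Turns stiffly (about 0.12 N m) and stays where it is left; starts between -0.3 and 0.35
- canister_mid (a point): centre, half-way up, of the loose white canister: 92 tall, body 48 wide, ribbed steel lid 54 wide on its top 20 mm (lid does not come off; at most 0.17 kg). It stands on the bench directly in front of the bracket, where the lower end of the T-bar would swing
- card_tray: pale grey-green open card tray, 125 (its x) by 165 (its y), walls 2 thick and 42 high, floor 2 thick; fixed to the bench. Origin: centre of its underside, z up. Stands to the left or to the right of the station; a round tub, 97 wide and 38 high, stands on the other side
- vial_mid (a point): centre of a small white vial with cap, 36 wide, 46 tall, standing left of the canister; to be left alone
- battery_9v_mid (a point): centre of a block battery, 27 x 50 x 18 tall, lying right of the canister; to be left alone
- steel_cup_mid (a point): centre of a turned steel cup, 45 wide, 52 tall, standing right of the bracket; to be left alone
- canister: the same canister's body; origin at the centre of its underside

How it is judged:
By the outcome, as a careful person would: the job done as asked, in the order asked, and still so for the second after the job is handed in, with the robot touching nothing.
It also fails if it takes over 70 s, if anything falls off the work surface, if the arm or the gripper's body presses on something with over 40 N, if the wrist force passes 120 N, or if a joint passes its speed limit or range.

## Working session

There is one attempt and no reset: what is moved stays moved. The work goes in short steps, Python scripts to look and compute and a tool call to move; the robot and the scene stay as the last step left them, time stands still between calls to the robot, and variables do not carry over. Pictures are saved under pics/ and viewed, and the job is handed in when it is done.

Besides the shell and the picture viewer there is one more tool, called after "Emit:" as a command line: name --argument value ..., lists and objects as JSON in quotes. send_rows: Moves the arm, as the interface text tells. Its arguments: {"type":"object","properties":{"commands":{"type":"array"},"grip_force":{"type":"number"}},"required":["commands"]}

```bash
ls; mkdir -p pics
python3 - <<'E'
from station import manip
import cv2
print(manip.get_state())
for n in ["scene","side","wrist"]:
    print(n,manip.camera_info(n))
    cv2.imwrite(f"pics/{n}0.png",manip.snapshot(n)[:,:,::-1])
E
```

```text
pics
{'time_s': 0.0, 'joint_pos': array([ 1.04447273,  0.4267556 ,  0.07388099,  1.60661361, -0.03411857,
        1.11078547, -0.0671062 ]), 'joint_vel': array([-0.00015616,  0.00069656, -0.00045237,  0.00051015, -0.00022092,
       -0.00095955, -0.00075898]), 'tau': array([-3.76874705e-04, -9.35819149e+01,  3.66642460e+00, -4.54192972e+01,
       -4.88927518e-02,  2.01430020e-02,  1.56951996e-04]), 'tool_pos': array([ 0.2481747 , -0.62724736,  0.20475786]), 'tool_rot': array([ 0.58501672, -0.5845557 ,  0.39792167, -0.39712519]), 'force': array([ 0.12190545, -0.5280181 ,  0.48233823]), 'torque': array([-0.01051425, -0.01741843, -0.00627119]), 'grip_width': 0.09390295518224494}
scene {'intrinsics': array([[615.2681748 ,   0.        , 317.81252564],
       [  0.        , 615.2681748 , 242.10867673],
       [  0.        ,   0.        ,   1.        ]]), 'R': array([[-0.73414701, -0.67895672, -0.00677693],
       [-0.44819719,  0.49207895, -0.74630931],
       [ 0.51004651, -0.54486336, -0.66556478]]), 't': array([0.46163849, 0.34531926, 1.18765018])}
side {'intrinsics': array([[559.92140
[... 168 characters left out ...]
676604 , -0.01304213],
       [ 0.04517579,  0.49931441, -0.86524232],
       [-0.05203051, -0.86377496, -0.50118423]]), 't': array([0.58181175, 0.03266837, 1.50624576])}
wrist {'intrinsics': array([[365.08956147,   0.        , 319.73535777],
       [  0.        , 365.08956147, 240.29687417],
       [  0.        ,   0.        ,   1.        ]]), 'hand_eye': array([[ 9.99999021e-01,  7.35429362e-04,  1.19038188e-03,
         3.99665647e-04],
       [-9.64352341e-04, -2.54182554e-01,  9.67155778e-01,
        -1.80600306e-01],
       [ 1.01384906e-03, -9.67155979e-01, -2.54181596e-01,
         7.42818976e-02],
       [ 0.00000000e+00,  0.00000000e+00,  0.00000000e+00,
         1.00000000e+00]])}
```

View pics/scene0.png

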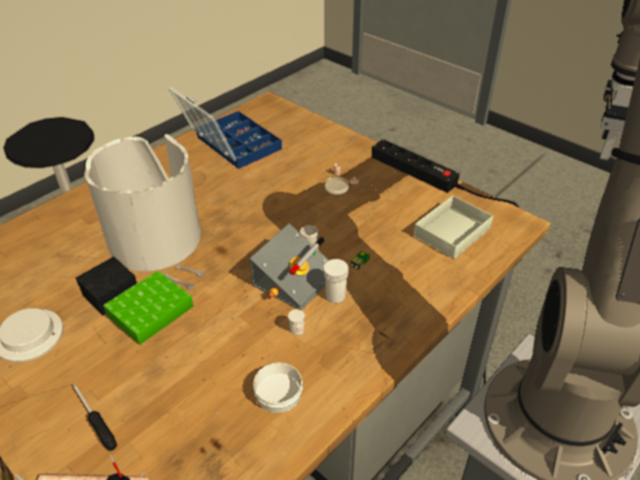

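View pics/side0.png

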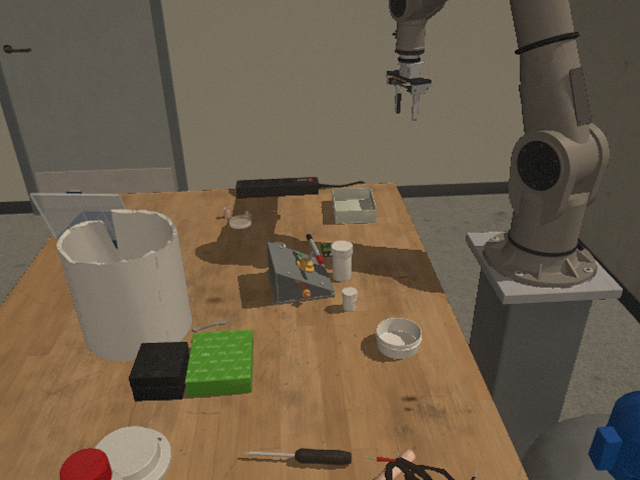

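View pics/wrist0.png

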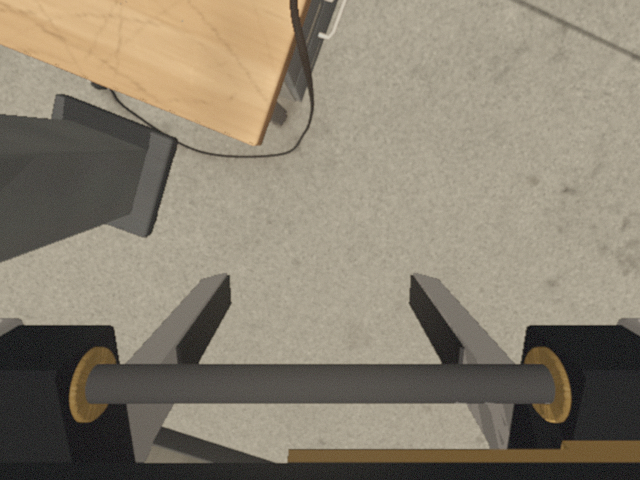

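The scene view shows the bracket at about (290,262), the canister at (335,280), the vial at (297,322), the tray at (453,227), on the robot's right, and the tub at (277,387). I'll zoom in to get exact pixels.

Run:
```python
import cv2
a=cv2.imread("pics/scene0.png")[215:345,235:375]
cv2.imwrite("pics/sceneA.png",cv2.resize(a,None,fx=5,fy=5,interpolation=cv2.INTER_CUBIC)[:600])
a=cv2.imread("pics/side0.png")[225:325,250:380]
cv2.imwrite("pics/sideA.png",cv2.resize(a,None,fx=6,fy=6,interpolation=cv2.INTER_CUBIC))
a=cv2.imread("pics/scene0.png")[190:265,400:510]
b=cv2.imread("pics/side0.png")[175:235,320:390]
cv2.imwrite("pics/tray.png",cv2.resize(a,None,fx=6,fy=6,interpolation=cv2.INTER_CUBIC))
cv2.imwrite("pics/traySide.png",cv2.resize(b,None,fx=8,fy=8,interpolation=cv2.INTER_CUBIC))
```

```text
(no output)
```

View pics/sceneA.png

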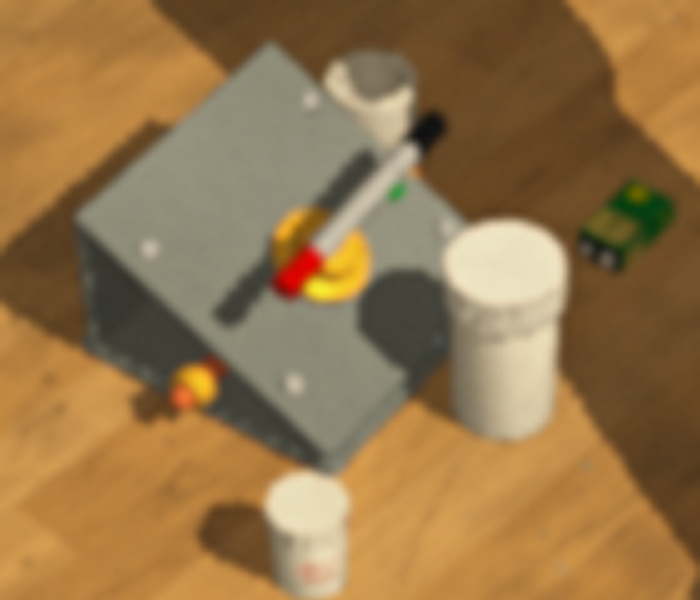

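View pics/sideA.png

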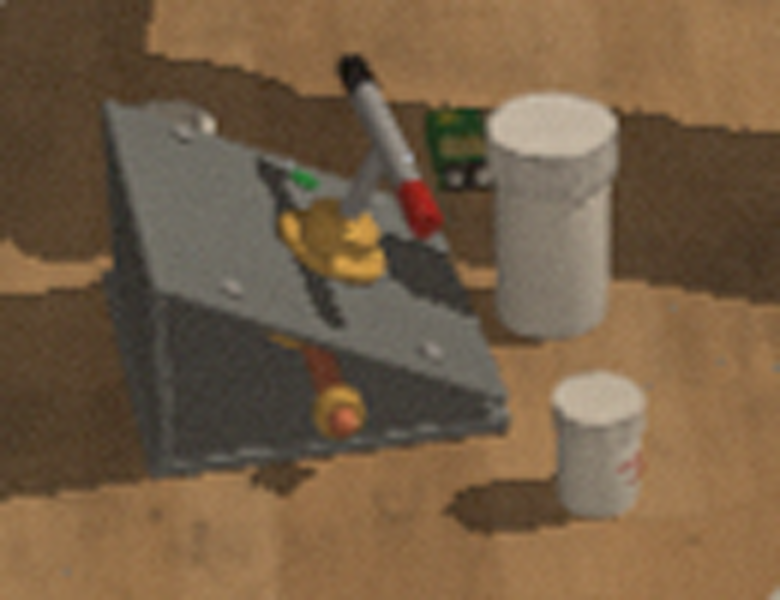

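View pics/tray.png

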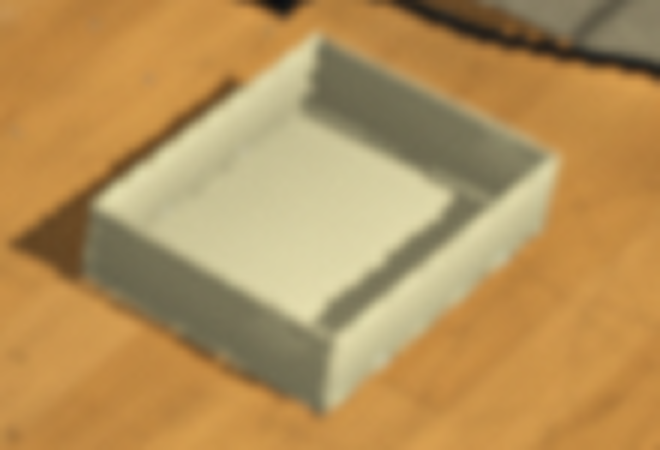

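View pics/traySide.png

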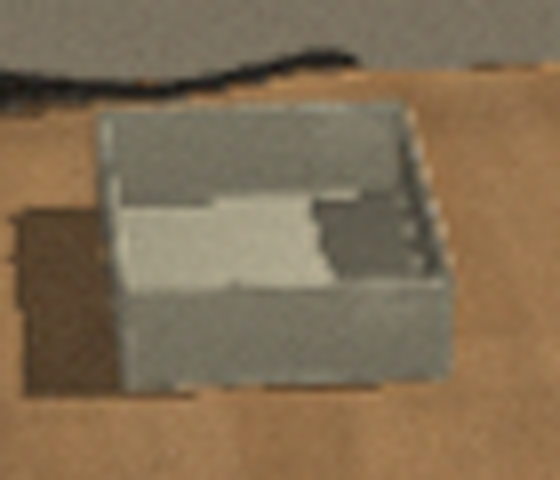

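```bash
cat > h.py <<'E'
import numpy as np, cv2
from station import manip
from scipy.optimize import least_squares
from scipy.spatial.transform import Rotation as Rn
CI={n:manip.camera_info(n) for n in ("scene","side")}
def P(n):
    c=CI[n]; return c["intrinsics"]@np.hstack([c["R"],c["t"][:,None]])
def proj(n,X):
    c=CI[n]; q=(c["R"]@np.atleast_2d(X).T).T+c["t"]; q=q/q[:,2:]; return (q@c["intrinsics"].T)[:,:2]
def tri(a,b):
    X=cv2.triangulatePoints(P("scene"),P("side"),np.float64(a).reshape(2,1),np.float64(b).reshape(2,1)); X=(X[:3]/X[3]).ravel()
    e=np.linalg.norm(proj("scene",X)[0]-a)+np.linalg.norm(proj("side",X)[0]-b); return X,e
def ray(n,p,z):
    c=CI[n]; C=-c["R"].T@c["t"]; d=c["R"].T@np.linalg.inv(c["intrinsics"])@np.array([*p,1.]); return C+d*(z-C[2])/d[2]
def crop(p,o,s): return (np.array(p,float)+.5)/s-.5+np.array(o)
A=lambda *p:crop(p,(235,215),5); B=lambda *p:crop(p,(250,225),6)
T=lambda *p:crop(p,(400,190),6); U=lambda *p:crop(p,(320,175),8)
E
python3 - <<'E'
from h import *
np.set_printoptions(precision=4,suppress=True)
pts={'red':(A(285,284),B(428,222)),'black':(A(432,122),B(352,66)),'lid':(A(506,264),B(553,139)),
'frontleftlow':(A(335,470),B(505,430)),'backlefttop':(A(78,215),B(157,292)),'backrighttop':(A(270,42),B(110,103)),
'vialtop':(A(308,503),B(599,402)),'trayNearL':(T(93,207),U(122,288)),'trayNearR':(T(320,35),U(100,112)),'trayFR':(T(557,157),U(408,105)),'tray4':(T(332,338),U(450,285)),
'cuptop':(A(371,80),B(180,120)),'batt':(A(627,225),B(457,150))}
for k,(a,b) in pts.items(): X,e=tri(a,b); print(k,X,round(e,2))
st=np.array
def model(q):
    x,y,yaw,th=q; R=Rn.from_euler('z',yaw).as_matrix(); o=st([x,y,0])
    s,c=np.sin(np.radians(28)),np.cos(np.radians(28))
    up=st([c,0,s]); m=st([.034,0,.098]); d=st([0,1,0])*np.cos(th)+up*np.sin(th)
    L=[m+.064*d,m-.064*d,[0,.075,0],[.148,.075,.093],[.148,-.075,.093]]
    return st(L)@R.T+o
K=['red','black','frontleftlow','backlefttop','backrighttop']
def res(q):
    M=model(q); return np.concatenate([np.r_[proj('scene',M[i])[0]-pts[k][0],proj('side',M[i])[0]-pts[k][1]] for i,k in enumerate(K)])
r=least_squares(res,[.6,0,0,0],loss='soft_l1'); print(r.x,r.fun.reshape(-1,4).round(1))
print(ray('scene',A(503,437),0))
E
```

```text
red [0.5919 0.1238 0.1002] 1.61
black [0.6152 0.0026 0.1035] 0.75
lid [0.5351 0.0408 0.0882] 2.77
frontleftlow [0.5625 0.1261 0.0014] 2.24
backlefttop [0.6989 0.1499 0.0913] 2.32
backrighttop [0.7186 0.0058 0.0941] 1.86
vialtop [0.5295 0.1757 0.0465] 1.56
trayNearL [ 0.5245 -0.2517  0.0431] 0.01
trayNearR [ 0.5195 -0.4166  0.0423] 0.93
trayFR [ 0.3951 -0.4098  0.0437] 1.4
tray4 [ 0.4026 -0.2483  0.0424] 1.45
cuptop [ 0.6905 -0.0348  0.0608] 1.55
batt [ 0.5651 -0.0844  0.0088] 0.72
[ 0.569   0.0548  0.1456 -0.0435] [[ 0.8  1.8 -0.1  0.3]
 [ 2.   0.7  0.1 -0. ]
 [ 0.6  3.1  1.2  0.1]
 [-1.8 -0.5 -3.2 -1.4]
 [-1.1 -0.9 -3.5 -1. ]]
[0.5224 0.0557 0.    ]
```

```bash
cat >> h.py <<'E'
np.set_printoptions(precision=4,suppress=True)
def cur():
    s=manip.get_state(); w,x,y,z=s["tool_rot"]; return s,s["tool_pos"],Rn.from_quat([x,y,z,w])
def frame(xd,yd):
    yd=np.array(yd,float); yd/=np.linalg.norm(yd); xd=np.array(xd,float); xd-=yd*(xd@yd); xd/=np.linalg.norm(xd)
    return Rn.from_matrix(np.c_[xd,yd,np.cross(xd,yd)])
def delta(p,R):
    s,tp,tR=cur(); print("d",tR.inv().apply(np.array(p)-tp).round(4),"w",(tR.inv()*R).as_rotvec().round(4), "deg",np.degrees((tR.inv()*R).magnitude()).round(1))
def show():
    s,tp,tR=cur(); print("t",s["time_s"],"p",tp,"\nR\n",tR.as_matrix(),"\nq",s["joint_pos"],"F",s["force"],"T",s["torque"],"w",s["grip_width"])
def wpix(X):  # world->wrist pixel
    c=manip.camera_info("wrist"); H=c["hand_eye"]; s,tp,tR=cur()
    q=tR.inv().apply(np.atleast_2d(X)-tp); q=(q-H[:3,3])@H[:3,:3]; q=q/q[:,2:]; return (q@c["intrinsics"].T)[:,:2]
def wray(p,z):
    c=manip.camera_info("wrist"); H=c["hand_eye"]; s,tp,tR=cur()
    d=tR.apply(H[:3,:3]@np.linalg.inv(c["intrinsics"])@np.array([*p,1.])); C=tR.apply(H[:3,3])+tp; return C+d*(z-C[2])/d[2]
E
python3 - <<'E'
from h import *
show()
yaw=.1456
for sgn in (1,-1):
    delta([.50,.036,.25],frame([-sgn*np.sin(yaw),sgn*np.cos(yaw),0],[0,0,-1]))
E
```

```text
t 0.15 p [ 0.2482 -0.6273  0.2049] 
R
 [[ 0.3679 -0.0004  0.9299]
 [-0.9299  0.0009  0.3679]
 [-0.001  -1.     -0.0001]] 
q [ 1.0445  0.4266  0.0738  1.6065 -0.0341  1.1108 -0.0671] F [-1.0476 -0.4994 -0.124 ] T [ 0.0483 -0.041  -0.0303] w 0.09413668357806888
d [-0.5242 -0.0446  0.4782] w [-0.0014 -2.9105 -0.0003] deg 166.8
d [-0.5242 -0.0446  0.4782] w [ 0.0002  0.2311 -0.001 ] deg 13.2
```

Emit:
send_rows --commands '[{"wy":0.1,"dx":-0.05,"dy":-0.05,"dz":0.045},{"wy":0.23,"dx":-0.524,"dy":-0.045,"dz":0.478},{"wy":0.23,"dx":-0.524,"dy":-0.045,"dz":0.478},{"wy":0.23,"dx":-0.524,"dy":-0.045,"dz":0.478},{"wy":0.23,"dx":-0.524,"dy":-0.045,"dz":0.478},{"wy":0.23,"dx":-0.524,"dy":-0.045,"dz":0.478},{"wy":0.23,"dx":-0.524,"dy":-0.045,"dz":0.478},{"wy":0.23,"dx":-0.524,"dy":-0.045,"dz":0.478},{"wy":0.23,"dx":-0.524,"dy":-0.045,"dz":0.478},{"wy":0.23,"dx":-0.524,"dy":-0.045,"dz":0.478}]'

```text
schema error: expected keys wx, wy, wz, dx, dy, dz, jaw
```

Run:
```python
from h import *
show()
yaw=.1456
delta([.50,.036,.25],frame([np.sin(yaw),-np.cos(yaw),0],[0,0,-1]))
```

```text
t 0.15 p [ 0.2482 -0.6273  0.2049] 
R
 [[ 0.3679 -0.0004  0.9299]
 [-0.9299  0.0009  0.3679]
 [-0.001  -1.     -0.0001]] 
q [ 1.0445  0.4266  0.0738  1.6065 -0.0341  1.1108 -0.0671] F [-1.0476 -0.4994 -0.124 ] T [ 0.0483 -0.041  -0.0303] w 0.09413668357806888
d [-0.5242 -0.0446  0.4782] w [ 0.0002  0.2311 -0.001 ] deg 13.2
```

All keys are needed.

Emit:
send_rows --commands '[{"wx":0,"wy":0.1,"wz":0,"dx":-0.05,"dy":-0.04,"dz":0.045,"jaw":0.094},{"wx":0,"wy":0.2,"wz":0,"dx":-0.1,"dy":-0.045,"dz":0.09,"jaw":0.094},{"wx":0,"wy":0.23,"wz":0,"dx":-0.145,"dy":-0.045,"dz":0.132,"jaw":0.094},{"wx":0,"wy":0.23,"wz":0,"dx":-0.19,"dy":-0.045,"dz":0.173,"jaw":0.094},{"wx":0,"wy":0.23,"wz":0,"dx":-0.235,"dy":-0.045,"dz":0.214,"jaw":0.094},{"wx":0,"wy":0.23,"wz":0,"dx":-0.28,"dy":-0.045,"dz":0.255,"jaw":0.094},{"wx":0,"wy":0.23,"wz":0,"dx":-0.325,"dy":-0.045,"dz":0.296,"jaw":0.094},{"wx":0,"wy":0.23,"wz":0,"dx":-0.37,"dy":-0.045,"dz":0.337,"jaw":0.094},{"wx":0,"wy":0.23,"wz":0,"dx":-0.415,"dy":-0.045,"dz":0.378,"jaw":0.094},{"wx":0,"wy":0.23,"wz":0,"dx":-0.46,"dy":-0.045,"dz":0.42,"jaw":0.094}]'

```text
time_s: 1.4
tool_pos: [0.4671, -0.0502, 0.2506]
tool_rot: [0.535, -0.535, 0.462, -0.462]
force: [0.6, -0.7, -0.4]
grip_width: 0.094
```

Run:
```python
from h import *
show()
yaw=.1456
delta([.50,.036,.25],frame([np.sin(yaw),-np.cos(yaw),0],[0,0,-1]))
```

```text
t 1.4 p [ 0.4671 -0.0502  0.2506] 
R
 [[ 0.146   0.0001  0.9893]
 [-0.9893  0.0006  0.146 ]
 [-0.0006 -1.      0.0002]] 
q [ 0.309   0.0631 -0.3511  1.9752  0.0235  1.1072 -1.4763] F [ 0.578  -0.6996 -0.4488] T [-0.0493 -0.0575  0.0028] w 0.09398737561962468
d [-0.0805  0.0006  0.0451] w [-0.0002  0.0009 -0.0006] deg 0.1
```

Emit:
send_rows --commands '[{"wx":0,"wy":0,"wz":0,"dx":-0.04,"dy":0,"dz":0.022,"jaw":0.094},{"wx":0,"wy":0,"wz":0,"dx":-0.08,"dy":0,"dz":0.045,"jaw":0.094},{"wx":0,"wy":0,"wz":0,"dx":-0.08,"dy":0,"dz":0.045,"jaw":0.094}]'

```text
time_s: 1.78
tool_pos: [0.5004, 0.0389, 0.2504]
tool_rot: [0.537, -0.536, 0.461, -0.46]
force: [-0.4, -1.2, -0.4]
grip_width: 0.0939
```

Run:
```python
from h import *
show()
im=manip.snapshot("wrist"); cv2.imwrite("pics/wrist1.png",im[:,:,::-1])
m=Rn.from_euler('z',.1456)
o=np.array([.569,.0548,0])
for n,X in dict(mid=[.034,0,.098],red=[.034,.06,.098],blk=[.034,-.06,.098]).items(): print(n,m.apply(X)+o,wpix(m.apply(X)+o))
print(wpix([.535,.041,.092]))
```

```text
t 1.775 p [0.5004 0.0389 0.2504] 
R
 [[ 0.1508 -0.0002  0.9886]
 [-0.9886  0.0017  0.1508]
 [-0.0017 -1.      0.0001]] 
q [ 0.1928  0.1269 -0.4309  1.9098  0.0569  1.1168 -1.6794] F [-0.3734 -1.2253 -0.4194] T [ 0.0181  0.0724 -0.0013] w 0.09388446538769044
mid [0.6026 0.0597 0.098 ] [[310.631  107.5623]]
red [0.5939 0.1191 0.098 ] [[240.8884 107.2286]]
blk [0.6113 0.0004 0.098 ] [[380.3464 107.8959]]
[[320.3541 188.0193]]
```

View pics/wrist1.png

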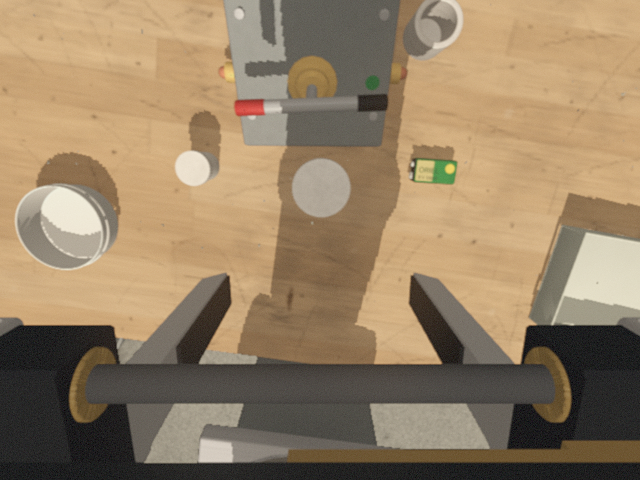

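Run:
```python
from h import *
show()
L=wray((321,187.5),.092); print(L, wray((235,107),.098),wray((387,102),.100))
yaw=.1456
R=frame([np.sin(yaw),-np.cos(yaw),0],[0,0,-1])
delta([L[0],L[1],.15],R); delta([L[0],L[1],.062],R)
```

```text
t 1.825 p [0.4999 0.0368 0.2503] 
R
 [[ 0.1486 -0.0005  0.9889]
 [-0.9889  0.0009  0.1486]
 [-0.001  -1.     -0.0004]] 
q [ 0.1945  0.126  -0.4287  1.9109  0.057   1.1169 -1.6779] F [ 1.0135 -0.797   0.3001] T [-0.0655  0.0345  0.0514] w 0.0940624283006546
[0.5356 0.0405 0.092 ] [0.5934 0.1241 0.098 ] [ 0.6166 -0.004   0.1   ]
d [0.0017 0.1003 0.0358] w [ 0.0004  0.0035 -0.001 ] deg 0.2
d [0.0018 0.1883 0.0359] w [ 0.0004  0.0035 -0.001 ] deg 0.2
```

Emit:
send_rows --commands '[{"wx":0,"wy":0,"wz":0,"dx":0.002,"dy":0.04,"dz":0.036,"jaw":0.094},{"wx":0,"wy":0,"wz":0,"dx":0.002,"dy":0.08,"dz":0.036,"jaw":0.094},{"wx":0,"wy":0,"wz":0,"dx":0.002,"dy":0.12,"dz":0.036,"jaw":0.094},{"wx":0,"wy":0,"wz":0,"dx":0.002,"dy":0.155,"dz":0.036,"jaw":0.094},{"wx":0,"wy":0,"wz":0,"dx":0.002,"dy":0.178,"dz":0.036,"jaw":0.094},{"wx":0,"wy":0,"wz":0,"dx":0.002,"dy":0.188,"dz":0.036,"jaw":0.094},{"wx":0,"wy":0,"wz":0,"dx":0.002,"dy":0.188,"dz":0.036,"jaw":0.094}]'

```text
time_s: 2.7
tool_pos: [0.5355, 0.0397, 0.0622]
tool_rot: [-0.536, 0.536, -0.462, 0.461]
force: [0.0, -1.3, -0.1]
grip_width: 0.0937
```

Run:
```python
from h import *
im=manip.snapshot("wrist"); cv2.imwrite("pics/wrist2.png",im[:,:,::-1])
show()
print(wpix([.5356,.0405,.092]))
```

```text
t 2.75 p [0.536  0.0399 0.0628] 
R
 [[ 0.148  -0.0001  0.989 ]
 [-0.989   0.0008  0.148 ]
 [-0.0008 -1.     -0.    ]] 
q [ 0.1274  0.4092 -0.389   2.0164  0.2206  0.7558 -1.8164] F [0.1039 0.4772 0.8642] T [ 0.0406 -0.0017 -0.051 ] w 0.09371030545286752
[[317.161  314.7616]]
```

View pics/wrist2.png

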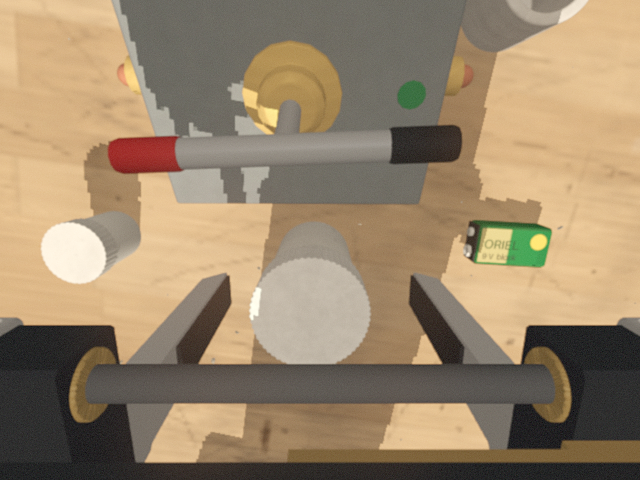

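Emit:
send_rows --commands '[{"wx":0,"wy":0,"wz":0,"dx":-0.003,"dy":0,"dz":0.002,"jaw":0.094},{"wx":0,"wy":0,"wz":0,"dx":-0.003,"dy":0,"dz":0.002,"jaw":0.06},{"wx":0,"wy":0,"wz":0,"dx":-0.003,"dy":0,"dz":0.002,"jaw":0.045},{"wx":0,"wy":0,"wz":0,"dx":-0.003,"dy":0,"dz":0.002,"jaw":0.045},{"wx":0,"wy":0,"wz":0,"dx":-0.003,"dy":0,"dz":0.002,"jaw":0.045},{"wx":0,"wy":0,"wz":0,"dx":-0.003,"dy":0,"dz":0.002,"jaw":0.045}]' --grip_force 25

```text
time_s: 3.5
tool_pos: [0.5375, 0.0431, 0.0628]
tool_rot: [0.536, -0.536, 0.462, -0.461]
force: [0.3, -0.3, 0.6]
grip_width: 0.0529
```

Emit:
send_rows --commands '[{"wx":0,"wy":0,"wz":0,"dx":0,"dy":-0.015,"dz":-0.002,"jaw":0.045},{"wx":0,"wy":0,"wz":0,"dx":0,"dy":-0.04,"dz":-0.005,"jaw":0.045},{"wx":0,"wy":0,"wz":0,"dx":0,"dy":-0.07,"dz":-0.01,"jaw":0.045},{"wx":0,"wy":0,"wz":0,"dx":0,"dy":-0.1,"dz":-0.015,"jaw":0.045},{"wx":0,"wy":0,"wz":0,"dx":0,"dy":-0.12,"dz":-0.02,"jaw":0.045},{"wx":0,"wy":0,"wz":0,"dx":0,"dy":-0.12,"dz":-0.02,"jaw":0.045}]'

```text
time_s: 4.25
tool_pos: [0.5183, 0.0401, 0.1849]
tool_rot: [0.537, -0.535, 0.461, -0.462]
force: [0.3, -0.9, -1.5]
grip_width: 0.053
```

Run:
```python
from h import *
im=manip.snapshot("wrist"); cv2.imwrite("pics/wrist3.png",im[:,:,::-1])
show()
# tray yaw from corners
c=np.array([[.5245,-.2517],[.5195,-.4166],[.3951,-.4098],[.4026,-.2483]]); print(c.mean(0))
e=c[0]-c[1]+c[3]-c[2]; ty=np.arctan2(-e[0],e[1]); print("trayyaw",ty)
R=frame([np.sin(ty),-np.cos(ty),0],[0,0,-1])
delta([*c.mean(0),.185],R)
```

```text
t 4.3 p [0.518  0.04   0.1837] 
R
 [[ 0.1479  0.0015  0.989 ]
 [-0.989   0.0006  0.1479]
 [-0.0004 -1.      0.0016]] 
q [ 0.1784  0.224  -0.4326  1.954   0.1117  0.9849 -1.7288] F [-0.0168  0.019  -1.1774] T [ 0.0147 -0.0272 -0.0589] w 0.05349132286114348
[ 0.4604 -0.3316]
trayyaw -0.038277862822687386
d [ 0.359  -0.0017 -0.1118] w [-0.0015  0.1867 -0.0005] deg 10.7
```

View pics/wrist3.png

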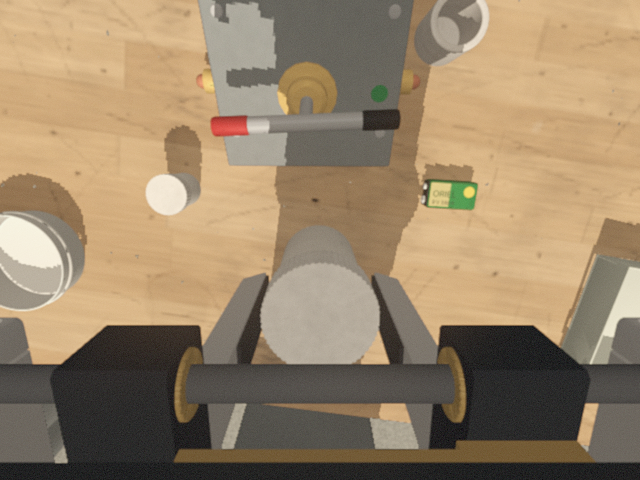

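The canister is held upright, its lid at (320,315), and the handle hasn't moved. Next I'll take it over the tray.

Emit:
send_rows --commands '[{"wx":0,"wy":0.01,"wz":0,"dx":0.025,"dy":0,"dz":-0.008,"jaw":0.045},{"wx":0,"wy":0.03,"wz":0,"dx":0.065,"dy":0,"dz":-0.02,"jaw":0.045},{"wx":0,"wy":0.06,"wz":0,"dx":0.11,"dy":0,"dz":-0.034,"jaw":0.045},{"wx":0,"wy":0.09,"wz":0,"dx":0.155,"dy":0,"dz":-0.048,"jaw":0.045},{"wx":0,"wy":0.12,"wz":0,"dx":0.2,"dy":0,"dz":-0.062,"jaw":0.045},{"wx":0,"wy":0.15,"wz":0,"dx":0.245,"dy":0,"dz":-0.076,"jaw":0.045},{"wx":0,"wy":0.17,"wz":0,"dx":0.29,"dy":0,"dz":-0.09,"jaw":0.045},{"wx":0,"wy":0.187,"wz":0,"dx":0.33,"dy":0,"dz":-0.103,"jaw":0.045},{"wx":0,"wy":0.187,"wz":0,"dx":0.352,"dy":0,"dz":-0.11,"jaw":0.045},{"wx":0,"wy":0.187,"wz":0,"dx":0.359,"dy":0,"dz":-0.112,"jaw":0.045}]'

```text
time_s: 5.55
tool_pos: [0.4594, -0.3326, 0.1822]
tool_rot: [0.49, -0.49, 0.51, -0.51]
force: [1.3, 0.6, -1.6]
grip_width: 0.0534
```

Run:
```python
from h import *
im=manip.snapshot("wrist"); cv2.imwrite("pics/wrist4.png",im[:,:,::-1])
show()
print(wpix(np.c_[np.array([[.5245,-.2517],[.5195,-.4166],[.3951,-.4098],[.4026,-.2483]]),[.042]*4]))
delta([.4604,-.3316,.065],frame([-.0383,-1,0],[0,0,-1]))
```

```text
t 5.6 p [ 0.4597 -0.3325  0.1825] 
R
 [[-0.0398  0.0002  0.9992]
 [-0.9992  0.0011 -0.0398]
 [-0.0012 -1.      0.0002]] 
q [ 0.6555  0.2817 -0.1702  1.8655  0.0547  0.9993 -1.1483] F [ 0.5625 -0.6519 -1.271 ] T [-0.0041  0.0135  0.0235] w 0.053363193029127745
[[222.5258 159.8554]
 [414.566  158.1943]
 [403.7934 293.2206]
 [232.6534 291.9792]]
d [-0.0008  0.1175  0.0007] w [-0.0002 -0.0015 -0.0012] deg 0.1
```

View pics/wrist4.png

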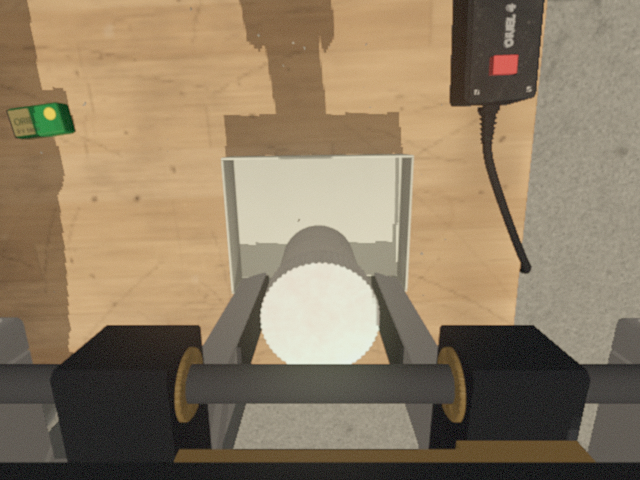

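The tray's far corners at (222,158) and (412,156) match the prediction within 3 px, so I'll lower the canister.

Emit:
send_rows --commands '[{"wx":0,"wy":0,"wz":0,"dx":0,"dy":0.03,"dz":0,"jaw":0.045},{"wx":0,"wy":0,"wz":0,"dx":0,"dy":0.065,"dz":0,"jaw":0.045},{"wx":0,"wy":0,"wz":0,"dx":0,"dy":0.095,"dz":0,"jaw":0.045},{"wx":0,"wy":0,"wz":0,"dx":0,"dy":0.11,"dz":0,"jaw":0.045},{"wx":0,"wy":0,"wz":0,"dx":0,"dy":0.116,"dz":0,"jaw":0.045},{"wx":0,"wy":0,"wz":0,"dx":0,"dy":0.117,"dz":0,"jaw":0.045},{"wx":0,"wy":0,"wz":0,"dx":0,"dy":0.117,"dz":0,"jaw":0.045}]'

```text
time_s: 6.48
tool_pos: [0.4601, -0.3325, 0.0662]
tool_rot: [-0.49, 0.489, -0.51, 0.51]
force: [-0.1, -0.3, 0.5]
grip_width: 0.0531
```

Emit:
send_rows --commands '[{"wx":0,"wy":0,"wz":0,"dx":0,"dy":0.001,"dz":0,"jaw":0.045},{"wx":0,"wy":0,"wz":0,"dx":0,"dy":0.0015,"dz":0,"jaw":0.045}]'

```text
time_s: 6.72
tool_pos: [0.4604, -0.3327, 0.0652]
tool_rot: [-0.49, 0.489, -0.509, 0.51]
force: [0.1, 1.1, -1.4]
grip_width: 0.0535
```

Emit:
send_rows --commands '[{"wx":0,"wy":0,"wz":0,"dx":0,"dy":0.001,"dz":0,"jaw":0.045},{"wx":0,"wy":0,"wz":0,"dx":0,"dy":0.002,"dz":0,"jaw":0.045}]'

```text
time_s: 6.98
tool_pos: [0.4613, -0.3327, 0.0645]
tool_rot: [-0.491, 0.489, -0.509, 0.511]
force: [-4.0, 7.1, 27.1]
grip_width: 0.0533
```

Contact at 27 N, so it's on the tray floor. I'll ease up slightly, then open.

Emit:
send_rows --commands '[{"wx":0,"wy":0,"wz":0,"dx":0,"dy":-0.0005,"dz":0,"jaw":0.045},{"wx":0,"wy":0,"wz":0,"dx":0,"dy":-0.0005,"dz":0,"jaw":0.075},{"wx":0,"wy":0,"wz":0,"dx":0,"dy":-0.0005,"dz":0,"jaw":0.094},{"wx":0,"wy":0,"wz":0,"dx":0,"dy":-0.0005,"dz":0,"jaw":0.094},{"wx":0,"wy":0,"wz":0,"dx":0,"dy":-0.0005,"dz":0,"jaw":0.094}]'

```text
time_s: 7.6
tool_pos: [0.4613, -0.3327, 0.0649]
tool_rot: [-0.491, 0.489, -0.509, 0.511]
force: [-0.3, -0.0, 0.0]
grip_width: 0.09
```

Emit:
send_rows --commands '[{"wx":0,"wy":0,"wz":0,"dx":0,"dy":-0.02,"dz":0,"jaw":0.094},{"wx":0,"wy":0,"wz":0,"dx":0,"dy":-0.06,"dz":0,"jaw":0.094},{"wx":0,"wy":0,"wz":0,"dx":0,"dy":-0.11,"dz":0,"jaw":0.094},{"wx":0,"wy":0,"wz":0,"dx":0,"dy":-0.16,"dz":0,"jaw":0.094},{"wx":0,"wy":0,"wz":0,"dx":0,"dy":-0.19,"dz":0,"jaw":0.094}]'

```text
time_s: 8.22
tool_pos: [0.4611, -0.3329, 0.2575]
tool_rot: [-0.491, 0.489, -0.508, 0.512]
force: [0.3, -0.5, 0.5]
grip_width: 0.0942
```

Run:
```python
from h import *
im=manip.snapshot("wrist"); cv2.imwrite("pics/wrist5.png",im[:,:,::-1])
show()
```

```text
t 8.275 p [ 0.4621 -0.3335  0.2607] 
R
 [[-0.0399  0.0084  0.9992]
 [-0.9992 -0.0036 -0.0399]
 [ 0.0033 -1.      0.0086]] 
q [ 0.6599  0.2112 -0.172   1.7775  0.0385  1.147  -1.1345] F [0.42   0.2047 3.4978] T [-0.0262 -0.104  -0.0163] w 0.09400699232191807
```

View pics/wrist5.png

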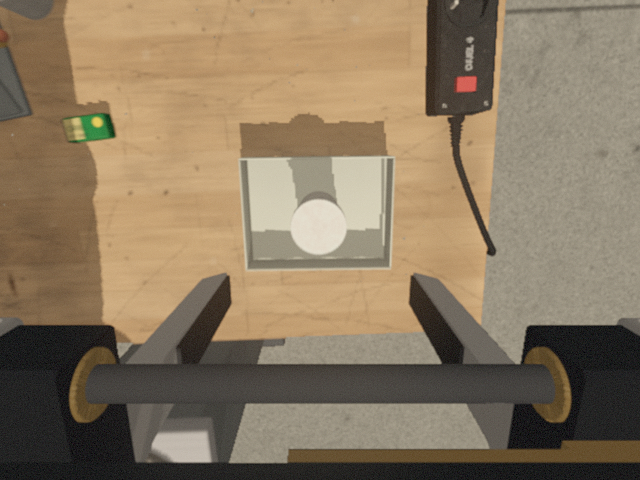

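The canister stands upright in the tray, its lid at (318,227). Now the valve.

```bash
cat >> h.py <<'E'
def hframe(th,yaw):
    """tool frame: y=-n, x perpendicular to bar (up-slope rotated by th clockwise)"""
    m=Rn.from_euler('z',yaw); s,c=np.sin(np.radians(28)),np.cos(np.radians(28))
    n=m.apply([-s,0,c]); up=m.apply([c,0,s])
    x=Rn.from_rotvec(-n*th).apply(up)
    return n,frame(x,-n)
E
python3 - <<'E'
from h import *
mid=np.array([.604,.060,.099])
n,R=hframe(-.035,.1456)
print(n); delta(mid+n*.13,R)
E
```

```text
[-0.4645 -0.0681  0.8829]
d [-0.3878  0.0462  0.0657] w [ 0.4208 -1.7514 -0.3547] deg 105.2
```

Emit:
send_rows --commands '[{"wx":0.042,"wy":-0.175,"wz":-0.035,"dx":-0.03,"dy":0.0,"dz":0.005,"jaw":0.094},{"wx":0.084,"wy":-0.35,"wz":-0.071,"dx":-0.07,"dy":0.0,"dz":0.012,"jaw":0.094},{"wx":0.126,"wy":-0.525,"wz":-0.106,"dx":-0.11,"dy":0.0,"dz":0.02,"jaw":0.094},{"wx":0.168,"wy":-0.7,"wz":-0.142,"dx":-0.15,"dy":0.0,"dz":0.026,"jaw":0.094},{"wx":0.21,"wy":-0.876,"wz":-0.177,"dx":-0.19,"dy":0.0,"dz":0.033,"jaw":0.094},{"wx":0.252,"wy":-1.05,"wz":-0.213,"dx":-0.23,"dy":0.0,"dz":0.04,"jaw":0.094},{"wx":0.294,"wy":-1.226,"wz":-0.248,"dx":-0.275,"dy":0.0,"dz":0.047,"jaw":0.094},{"wx":0.337,"wy":-1.4,"wz":-0.284,"dx":-0.315,"dy":0.0,"dz":0.054,"jaw":0.094},{"wx":0.379,"wy":-1.576,"wz":-0.319,"dx":-0.355,"dy":0.01,"dz":0.06,"jaw":0.094},{"wx":0.421,"wy":-1.751,"wz":-0.355,"dx":-0.388,"dy":0.02,"dz":0.066,"jaw":0.094}]'

```text
time_s: 9.52
tool_pos: [0.5437, 0.0531, 0.2399]
tool_rot: [0.692, -0.674, -0.236, -0.107]
force: [0.7, 0.1, 0.0]
grip_width: 0.0938
```

Run:
```python
from h import *
im=manip.snapshot("wrist"); cv2.imwrite("pics/wrist6.png",im[:,:,::-1])
show()
mid=np.array([.604,.060,.099])
n,R=hframe(-.035,.1456)
delta(mid+n*.13,R)
b=np.cross(n,R.as_matrix()[:,0])
print(wpix([mid,mid+.065*b,mid-.065*b]))
```

```text
t 9.575 p [0.5432 0.0557 0.2383] 
R
 [[ 0.8638  0.4656 -0.1924]
 [ 0.1792  0.073   0.9811]
 [ 0.4709 -0.882  -0.0203]] 
q [ 0.3222 -0.0476 -0.5435  2.2105  0.0195  0.4822 -0.0432] F [-1.9111  2.8988 -2.6589] T [0.0378 0.4313 0.1202] w 0.09414469788686324
d [-0.012   0.0215 -0.004 ] w [-0.0046  0.017   0.0023] deg 1.0
[[305.0563 230.665 ]
 [305.6563 159.3472]
 [304.511  295.4816]]
```

View pics/wrist6.png

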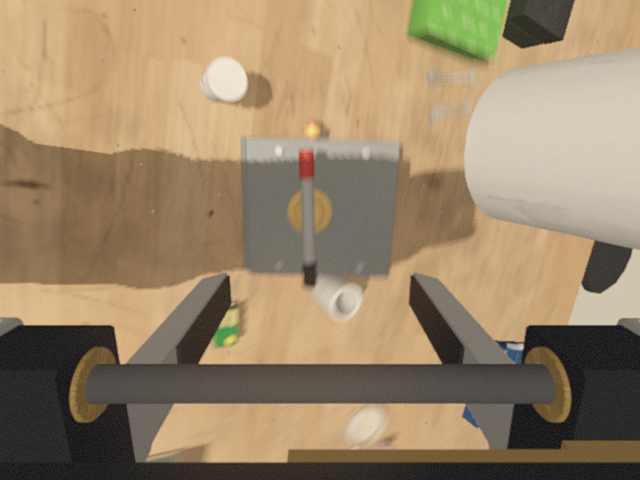

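Emit:
send_rows --commands '[{"wx":-0.005,"wy":0.017,"wz":0.002,"dx":-0.012,"dy":0.022,"dz":-0.004,"jaw":0.094},{"wx":-0.005,"wy":0.017,"wz":0.002,"dx":-0.012,"dy":0.022,"dz":-0.004,"jaw":0.094},{"wx":-0.005,"wy":0.017,"wz":0.002,"dx":-0.012,"dy":0.022,"dz":-0.004,"jaw":0.094}]'

```text
time_s: 9.95
tool_pos: [0.5441, 0.051, 0.214]
tool_rot: [0.693, -0.674, -0.233, -0.109]
force: [0.6, 0.5, 1.2]
grip_width: 0.0943
```

Run:
```python
from h import *
show()
mid=np.array([.604,.060,.099])
n,R=hframe(-.035,.1456)
delta(mid+n*.13,R)
b=np.cross(n,R.as_matrix()[:,0])
print(wpix([mid,mid+.065*b,mid-.065*b]))
im=manip.snapshot("wrist"); cv2.imwrite("pics/wrist7.png",im[:,:,::-1])
cv2.imwrite("pics/wrist7z.png",cv2.resize(im[100:320,200:420,::-1],None,fx=2.7,fy=2.7,interpolation=cv2.INTER_CUBIC))
```

```text
t 9.95 p [0.5441 0.051  0.214 ] 
R
 [[ 0.8679  0.465  -0.1745]
 [ 0.1618  0.0676  0.9845]
 [ 0.4696 -0.8827 -0.0166]] 
q [ 0.3256 -0.0103 -0.5529  2.2383  0.0828  0.4257 -0.116 ] F [0.6169 0.494  1.2165] T [-0.0903  0.341   0.0189] w 0.09425569411725226
d [-0.0006 -0.      0.0002] w [ 0.0006 -0.0008  0.0005] deg 0.1
[[317.4458 230.8009]
 [317.3577 154.2912]
 [317.5252 299.732 ]]
```

View pics/wrist7z.png

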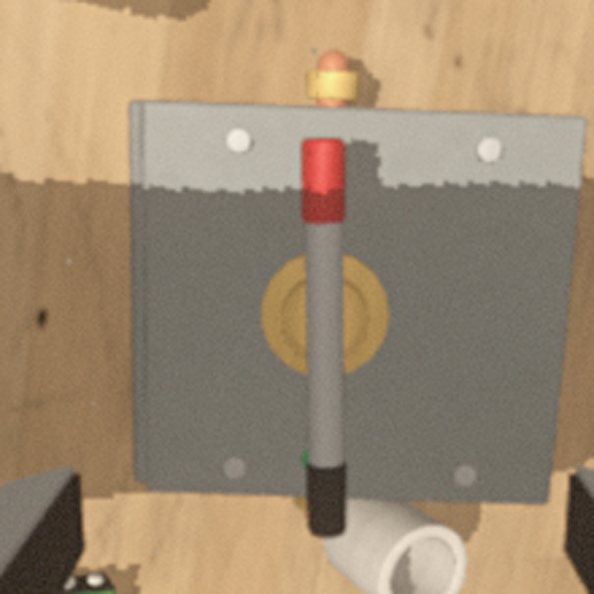

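Emit:
send_rows --commands '[{"wx":0,"wy":-0.012,"wz":0,"dx":0.001,"dy":0.03,"dz":0.002,"jaw":0.094},{"wx":0,"wy":-0.012,"wz":0,"dx":0.001,"dy":0.06,"dz":0.002,"jaw":0.094},{"wx":0,"wy":-0.012,"wz":0,"dx":0.001,"dy":0.085,"dz":0.002,"jaw":0.094},{"wx":0,"wy":-0.012,"wz":0,"dx":0.001,"dy":0.095,"dz":0.002,"jaw":0.094},{"wx":0,"wy":-0.012,"wz":0,"dx":0.001,"dy":0.095,"dz":0.002,"jaw":0.094},{"wx":0,"wy":-0.012,"wz":0,"dx":0.001,"dy":0.095,"dz":0.002,"jaw":0.094}]'

```text
time_s: 10.75
tool_pos: [0.5894, 0.0594, 0.1319]
tool_rot: [0.691, -0.675, -0.237, -0.106]
force: [-0.1, 0.2, 0.7]
grip_width: 0.0943
```

Run:
```python
from h import *
show()
mid=np.array([.604,.060,.099])
n,R=hframe(-.047,.1456)
delta(mid+n*.035,R)
b=np.cross(n,R.as_matrix()[:,0])
print(wpix([mid,mid+.065*b,mid-.065*b, mid-n*.036]))
s,tp,tR=cur(); print("tool axis line 35 ahead",wpix([tp+tR.apply([0,.035,0]),tp+tR.apply([0,.071,0])]))
im=manip.snapshot("wrist"); cv2.imwrite("pics/wrist8.png",im[:,:,::-1])
```

```text
t 10.75 p [0.5894 0.0594 0.1319] 
R
 [[ 0.865   0.4666 -0.1846]
 [ 0.1735  0.0672  0.9825]
 [ 0.4709 -0.8819 -0.0228]] 
q [ 0.1754  0.2017 -0.4495  2.2409  0.5428  0.2632 -0.5465] F [-0.1219  0.1594  0.7236] T [-0.0696  0.347  -0.0024] w 0.09432578028628542
d [-0.0027  0.0008 -0.0014] w [ 0.0013 -0.0009  0.0022] deg 0.2
[[313.1677 268.0804]
 [312.7012 161.6996]
 [313.5708 359.9861]
 [313.9048 251.5945]]
tool axis line 35 ahead [[317.5834 266.3999]
 [317.8465 250.1268]]
```

View pics/wrist8.png

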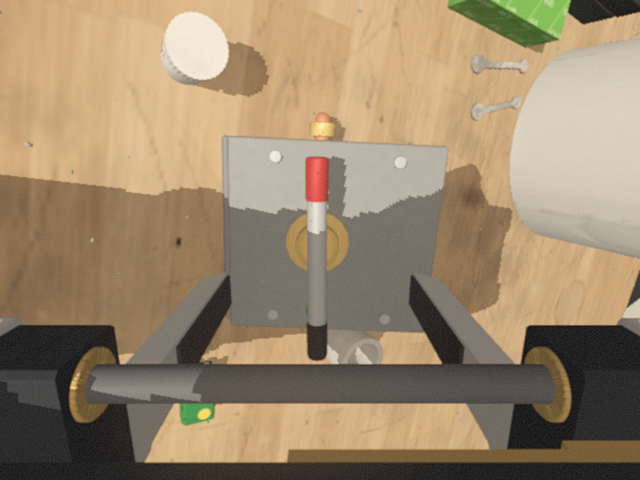

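The bar's tips at (316,158) and (317,359) straddle the tool axis at (317.6,266), so it's centred. I'll advance onto the bar.

Emit:
send_rows --commands '[{"wx":0,"wy":0,"wz":0,"dx":0,"dy":0.015,"dz":0,"jaw":0.094},{"wx":0,"wy":0,"wz":0,"dx":0,"dy":0.032,"dz":0,"jaw":0.06},{"wx":0,"wy":0,"wz":0,"dx":0,"dy":0.046,"dz":0,"jaw":0.05},{"wx":0,"wy":0,"wz":0,"dx":0,"dy":0.052,"dz":0,"jaw":0.04},{"wx":0,"wy":0,"wz":0,"dx":0,"dy":0.052,"dz":0,"jaw":0.03},{"wx":0,"wy":0,"wz":0,"dx":0,"dy":0.052,"dz":0,"jaw":0.03}]' --grip_force 20

```text
time_s: 11.55
tool_pos: [0.6139, 0.0627, 0.0869]
tool_rot: [0.691, -0.675, -0.237, -0.107]
force: [-0.1, 1.1, 0.3]
grip_width: 0.0477
```

Run:
```python
from h import *
show()
mid=np.array([.604,.060,.099])
n,R=hframe(-.047,.1456)
delta(mid-n*.019,R)
s,tp,tR=cur(); print("grasp pt",tp-tR.apply([0,.019,0]),wpix([tp-tR.apply([0,.019,0])]))
im=manip.snapshot("wrist"); cv2.imwrite("pics/wrist9.png",im[:,:,::-1])
```

```text
t 11.55 p [0.6139 0.0627 0.0869] 
R
 [[ 0.8645  0.4677 -0.1842]
 [ 0.173   0.0671  0.9826]
 [ 0.4719 -0.8813 -0.023 ]] 
q [ 0.0241  0.3054 -0.2899  2.231   0.8057  0.1781 -0.8061] F [-0.1282  1.0781  0.3167] T [-0.0828  0.3058 -0.0486] w 0.047710469758895466
d [-0.0033  0.0035 -0.0011] w [ 0.0017 -0.0012  0.0033] deg 0.2
grasp pt [0.605  0.0614 0.1036] [[316.9893 302.9814]]
```

View pics/wrist9.png

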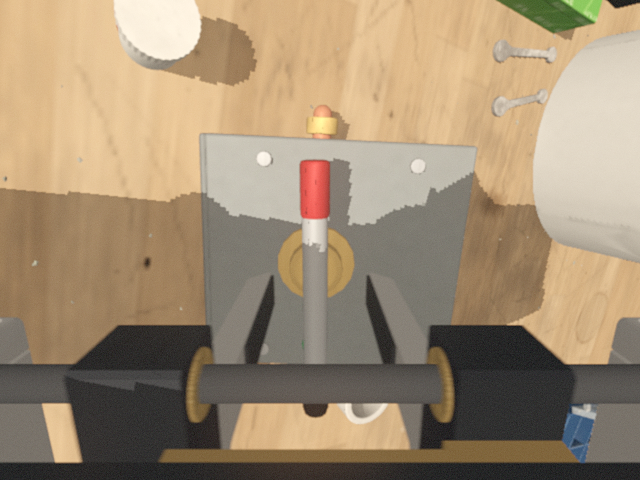

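Emit:
send_rows --commands '[{"wx":0,"wy":0,"wz":0,"dx":0,"dy":0.002,"dz":0,"jaw":0.02},{"wx":0,"wy":0,"wz":0,"dx":0,"dy":0.002,"dz":0,"jaw":0.005},{"wx":0,"wy":0,"wz":0,"dx":0,"dy":0.002,"dz":0,"jaw":0.005},{"wx":0,"wy":0,"wz":0,"dx":0,"dy":0.002,"dz":0,"jaw":0.005},{"wx":0,"wy":0,"wz":0,"dx":0,"dy":0.002,"dz":0,"jaw":0.005}]' --grip_force 35

```text
time_s: 12.22
tool_pos: [0.613, 0.0623, 0.0839]
tool_rot: [0.691, -0.675, -0.236, -0.106]
force: [-12.3, -0.3, 2.8]
grip_width: 0.0109
```

Run:
```python
from h import *
show()
```

```text
t 12.225 p [0.613  0.0623 0.0839] 
R
 [[ 0.8659  0.4652 -0.1838]
 [ 0.1732  0.0659  0.9827]
 [ 0.4692 -0.8828 -0.0235]] 
q [ 0.0233  0.31   -0.2894  2.2323  0.8232  0.1773 -0.8234] F [-12.2895  -0.3387   2.822 ] T [-0.2492  2.4566  0.031 ] w 0.010886031110780936
```

Emit:
send_rows --commands '[{"wx":0,"wy":0.08,"wz":0,"dx":0,"dy":0,"dz":0,"jaw":0.005},{"wx":0,"wy":0.2,"wz":0,"dx":0,"dy":0,"dz":0,"jaw":0.005},{"wx":0,"wy":0.32,"wz":0,"dx":0,"dy":0,"dz":0,"jaw":0.005},{"wx":0,"wy":0.4,"wz":0,"dx":0,"dy":0,"dz":0,"jaw":0.005}]'

```text
time_s: 12.72
tool_pos: [0.6121, 0.0622, 0.0834]
tool_rot: [0.724, -0.641, -0.093, -0.238]
force: [-8.4, 1.3, 4.2]
grip_width: 0.011
```

Run:
```python
from h import *
show()
im=manip.snapshot("wrist"); cv2.imwrite("pics/wrist10.png",im[:,:,::-1])
```

```text
t 12.725 p [0.6121 0.0622 0.0834] 
R
 [[ 0.8693  0.464   0.1707]
 [-0.2258  0.0655  0.972 ]
 [ 0.4398 -0.8834  0.1617]] 
q [-0.0046  0.3073 -0.2582  2.235   0.7876  0.1701 -1.1944] F [-8.4137  1.3265  4.2185] T [-0.0472  1.6398  0.3545] w 0.011010253689922554
```

View pics/wrist10.png

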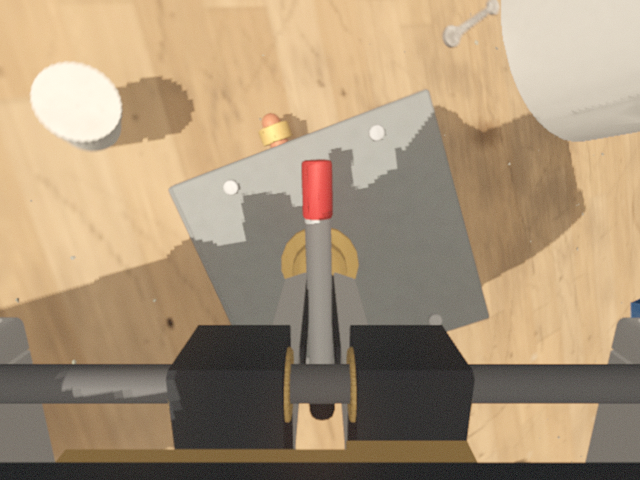

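The bar is turning with the hand and stays vertical in the wrist view. I'll continue.

Emit:
send_rows --commands '[{"wx":0,"wy":0.1,"wz":0,"dx":0,"dy":0,"dz":0,"jaw":0.005},{"wx":0,"wy":0.22,"wz":0,"dx":0,"dy":0,"dz":0,"jaw":0.005},{"wx":0,"wy":0.34,"wz":0,"dx":0,"dy":0,"dz":0,"jaw":0.005},{"wx":0,"wy":0.46,"wz":0,"dx":0,"dy":0,"dz":0,"jaw":0.005},{"wx":0,"wy":0.56,"wz":0,"dx":0,"dy":0,"dz":0,"jaw":0.005},{"wx":0,"wy":0.6,"wz":0,"dx":0,"dy":0,"dz":0,"jaw":0.005}]'

```text
time_s: 13.52
tool_pos: [0.6109, 0.0629, 0.0829]
tool_rot: [0.719, -0.541, 0.128, -0.418]
force: [-9.2, 3.8, 4.2]
grip_width: 0.0108
```

Run:
```python
from h import *
show()
```

```text
t 13.525 p [0.6109 0.0629 0.0829] 
R
 [[ 0.6184  0.4627  0.6352]
 [-0.7385  0.0661  0.671 ]
 [ 0.2685 -0.8841  0.3826]] 
q [-0.0207  0.3058 -0.2413  2.2374  0.7659  0.166  -1.781 ] F [-9.2144  3.7963  4.2138] T [0.6941 1.9999 0.6318] w 0.010829273127612428
```

Emit:
send_rows --commands '[{"wx":0,"wy":0.1,"wz":0,"dx":0,"dy":0,"dz":0,"jaw":0.005},{"wx":0,"wy":0.22,"wz":0,"dx":0,"dy":0,"dz":0,"jaw":0.005},{"wx":0,"wy":0.34,"wz":0,"dx":0,"dy":0,"dz":0,"jaw":0.005},{"wx":0,"wy":0.46,"wz":0,"dx":0,"dy":0,"dz":0,"jaw":0.005},{"wx":0,"wy":0.56,"wz":0,"dx":0,"dy":0,"dz":0,"jaw":0.005},{"wx":0,"wy":0.6,"wz":0,"dx":0,"dy":0,"dz":0,"jaw":0.005}]'

```text
time_s: 14.28
tool_pos: [0.6102, 0.0642, 0.0826]
tool_rot: [0.649, -0.393, 0.335, -0.558]
force: [-6.5, 5.6, 3.6]
grip_width: 0.011
```

Run:
```python
from h import *
show()
im=manip.snapshot("wrist"); cv2.imwrite("pics/wrist11.png",im[:,:,::-1])
```

```text
t 14.275 p [0.6102 0.0642 0.0826] 
R
 [[ 0.1519  0.4621  0.8737]
 [-0.9884  0.0676  0.136 ]
 [ 0.0038 -0.8843  0.467 ]] 
q [-0.0272  0.3052 -0.2361  2.2385  0.7574  0.1639 -2.3756] F [-6.5097  5.5775  3.5927] T [1.17   1.4765 0.8906] w 0.011028697013778175
```

View pics/wrist11.png

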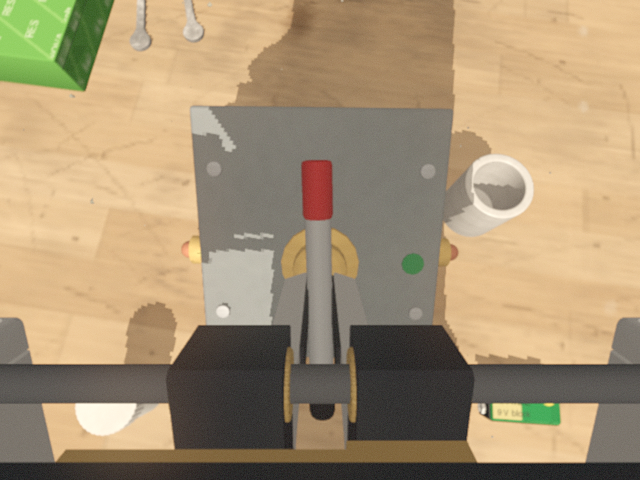

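The red end now points straight up the slope, about 1.57 rad. To regrasp I'll open, back off along the axis, and turn half a turn back.

Emit:
send_rows --commands '[{"wx":0,"wy":0,"wz":0,"dx":0,"dy":0,"dz":0,"jaw":0.03},{"wx":0,"wy":0,"wz":0,"dx":0,"dy":0,"dz":0,"jaw":0.045},{"wx":0,"wy":0,"wz":0,"dx":0,"dy":-0.005,"dz":0,"jaw":0.05},{"wx":0,"wy":0,"wz":0,"dx":0,"dy":-0.025,"dz":0,"jaw":0.05},{"wx":0,"wy":0,"wz":0,"dx":0,"dy":-0.05,"dz":0,"jaw":0.05},{"wx":0,"wy":0,"wz":0,"dx":0,"dy":-0.07,"dz":0,"jaw":0.05},{"wx":0,"wy":0,"wz":0,"dx":0,"dy":-0.07,"dz":0,"jaw":0.05}]'

```text
time_s: 15.2
tool_pos: [0.5783, 0.0588, 0.1461]
tool_rot: [0.649, -0.392, 0.335, -0.56]
force: [0.0, -0.3, 1.0]
grip_width: 0.05
```

Run:
```python
from h import *
show()
s,tp,tR=cur(); print("bar-depth axis",wpix([tp+tR.apply([0,.051,0])]))
im=manip.snapshot("wrist"); cv2.imwrite("pics/wrist12.png",im[:,:,::-1])
```

```text
t 15.2 p [0.5783 0.0588 0.1461] 
R
 [[ 0.1494  0.4643  0.873 ]
 [-0.9888  0.0668  0.1337]
 [ 0.0037 -0.8832  0.469 ]] 
q [ 0.2399  0.1653 -0.5157  2.2456  0.4693  0.2936 -2.0889] F [ 0.0049 -0.2614  0.982 ] T [-0.0237  0.391   0.0091] w 0.050021740763630446
bar-depth axis [[319.0554 261.0075]]
```

View pics/wrist12.png

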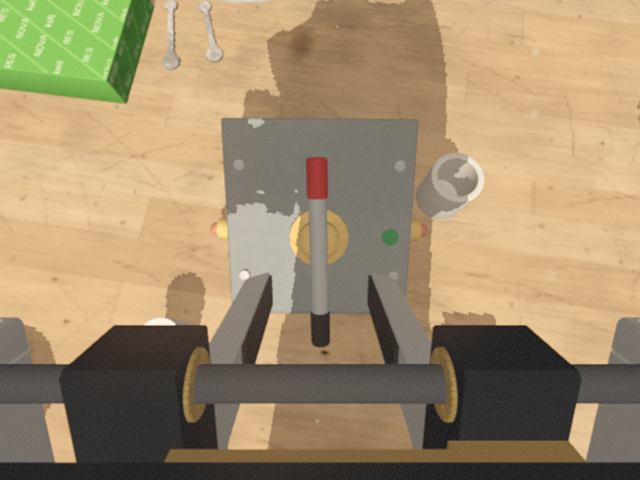

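Emit:
send_rows --commands '[{"wx":0,"wy":-0.175,"wz":0,"dx":0,"dy":0,"dz":0,"jaw":0.05},{"wx":0,"wy":-0.35,"wz":0,"dx":0,"dy":0,"dz":0,"jaw":0.05},{"wx":0,"wy":-0.525,"wz":0,"dx":0,"dy":0,"dz":0,"jaw":0.05},{"wx":0,"wy":-0.7,"wz":0,"dx":0,"dy":0,"dz":0,"jaw":0.05},{"wx":0,"wy":-0.875,"wz":0,"dx":0,"dy":0,"dz":0,"jaw":0.05},{"wx":0,"wy":-1.05,"wz":0,"dx":0,"dy":0,"dz":0,"jaw":0.05},{"wx":0,"wy":-1.225,"wz":0,"dx":0,"dy":0,"dz":0,"jaw":0.05},{"wx":0,"wy":-1.4,"wz":0,"dx":0,"dy":0,"dz":0,"jaw":0.05},{"wx":0,"wy":-1.55,"wz":0,"dx":0,"dy":0,"dz":0,"jaw":0.05},{"wx":0,"wy":-1.57,"wz":0,"dx":0,"dy":0,"dz":0,"jaw":0.05}]'

```text
time_s: 16.5
tool_pos: [0.5782, 0.0588, 0.1445]
tool_rot: [0.696, -0.673, -0.221, -0.118]
force: [-0.3, -0.2, 0.4]
grip_width: 0.0505
```

Emit:
send_rows --commands '[{"wx":0,"wy":-0.175,"wz":0,"dx":0,"dy":0,"dz":0,"jaw":0.05},{"wx":0,"wy":-0.35,"wz":0,"dx":0,"dy":0,"dz":0,"jaw":0.05},{"wx":0,"wy":-0.525,"wz":0,"dx":0,"dy":0,"dz":0,"jaw":0.05},{"wx":0,"wy":-0.7,"wz":0,"dx":0,"dy":0,"dz":0,"jaw":0.05},{"wx":0,"wy":-0.875,"wz":0,"dx":0,"dy":0,"dz":0,"jaw":0.05},{"wx":0,"wy":-1.05,"wz":0,"dx":0,"dy":0,"dz":0,"jaw":0.05},{"wx":0,"wy":-1.225,"wz":0,"dx":0,"dy":0,"dz":0,"jaw":0.05},{"wx":0,"wy":-1.4,"wz":0,"dx":0,"dy":0,"dz":0,"jaw":0.05},{"wx":0,"wy":-1.55,"wz":0,"dx":0,"dy":0,"dz":0,"jaw":0.05},{"wx":0,"wy":-1.57,"wz":0,"dx":0,"dy":0,"dz":0,"jaw":0.05}]'

```text
time_s: 17.75
tool_pos: [0.5781, 0.0589, 0.144]
tool_rot: [-0.337, 0.56, 0.648, -0.391]
force: [0.6, -1.2, -0.8]
grip_width: 0.05
```

Run:
```python
from h import *
show()
s,tp,tR=cur(); print("bar-depth axis",wpix([tp+tR.apply([0,.051,0])]))
w=Rn.from_matrix(np.array([[.1494,.4643,.873],[-.9888,.0668,.1337],[.0037,-.8832,.469]]))*Rn.from_rotvec([0,np.pi,0])
delta([.5783,.0588,.1461],w)
im=manip.snapshot("wrist"); cv2.imwrite("pics/wrist13.png",im[:,:,::-1])
```

```text
t 17.75 p [0.5781 0.0589 0.144 ] 
R
 [[-0.146   0.462  -0.8748]
 [ 0.9893  0.0679 -0.1293]
 [-0.0004 -0.8843 -0.467 ]] 
q [ 0.8006  0.3192 -1.1598  2.2217  0.9201  0.4425  0.6701] F [ 0.6219 -1.1599 -0.7618] T [-0.0096  0.3071 -0.0148] w 0.05000201323023487
bar-depth axis [[320.1165 257.3525]]
d [-0.0001 -0.0018 -0.0011] w [-0.0023 -0.0046  0.0014] deg 0.3
```

View pics/wrist13.png

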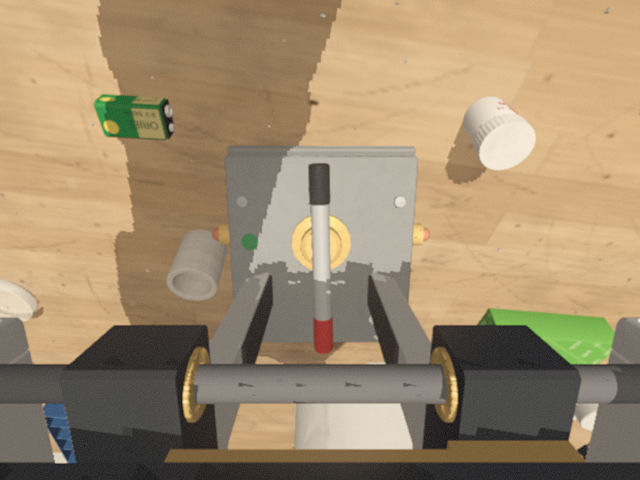

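Emit:
send_rows --commands '[{"wx":0,"wy":-0.02,"wz":0,"dx":0,"dy":0.012,"dz":-0.003,"jaw":0.05},{"wx":0,"wy":-0.02,"wz":0,"dx":0,"dy":0.025,"dz":-0.003,"jaw":0.05},{"wx":0,"wy":-0.02,"wz":0,"dx":0,"dy":0.035,"dz":-0.003,"jaw":0.05},{"wx":0,"wy":-0.02,"wz":0,"dx":0,"dy":0.035,"dz":-0.003,"jaw":0.05}]'

```text
time_s: 18.3
tool_pos: [0.5967, 0.062, 0.1139]
tool_rot: [-0.332, 0.556, 0.651, -0.396]
force: [0.4, 1.5, 0.0]
grip_width: 0.0498
```

Run:
```python
from h import *
show()
w=Rn.from_matrix(np.array([[.1494,.4643,.873],[-.9888,.0668,.1337],[.0037,-.8832,.469]]))*Rn.from_rotvec([0,np.pi,0])
delta([.6102,.0642,.0826],w)
```

```text
t 18.3 p [0.5967 0.062  0.1139] 
R
 [[-0.1604  0.4612 -0.8727]
 [ 0.987   0.0683 -0.1454]
 [-0.0075 -0.8847 -0.4661]] 
q [ 0.6671  0.3856 -1.0356  2.2111  1.0842  0.4299  0.5374] F [0.4415 1.4867 0.0323] T [-0.018   0.2735  0.035 ] w 0.04982265648813517
d [0.0002 0.0341 0.0025] w [-0.0032  0.0116  0.0019] deg 0.7
```

Emit:
send_rows --commands '[{"wx":0,"wy":0,"wz":0,"dx":0,"dy":0.015,"dz":0,"jaw":0.05},{"wx":0,"wy":0,"wz":0,"dx":0,"dy":0.03,"dz":0,"jaw":0.05},{"wx":0,"wy":0,"wz":0,"dx":0,"dy":0.035,"dz":0,"jaw":0.04},{"wx":0,"wy":0,"wz":0,"dx":0,"dy":0.035,"dz":0,"jaw":0.03},{"wx":0,"wy":0,"wz":0,"dx":0,"dy":0.035,"dz":0,"jaw":0.03}]'

```text
time_s: 18.92
tool_pos: [0.6128, 0.0644, 0.0835]
tool_rot: [-0.332, 0.556, 0.651, -0.395]
force: [0.2, -0.1, -0.2]
grip_width: 0.0304
```

Run:
```python
from h import *
show()
im=manip.snapshot("wrist"); cv2.imwrite("pics/wrist14.png",im[:,:,::-1])
```

```text
t 18.925 p [0.6128 0.0644 0.0835] 
R
 [[-0.16    0.4616 -0.8726]
 [ 0.9871  0.0682 -0.1449]
 [-0.0074 -0.8845 -0.4665]] 
q [ 0.5683  0.4493 -0.9383  2.201   1.2446  0.4186  0.3933] F [ 0.1704 -0.1273 -0.1576] T [ 0.0132  0.3304 -0.0163] w 0.030413581162367864
```

View pics/wrist14.png

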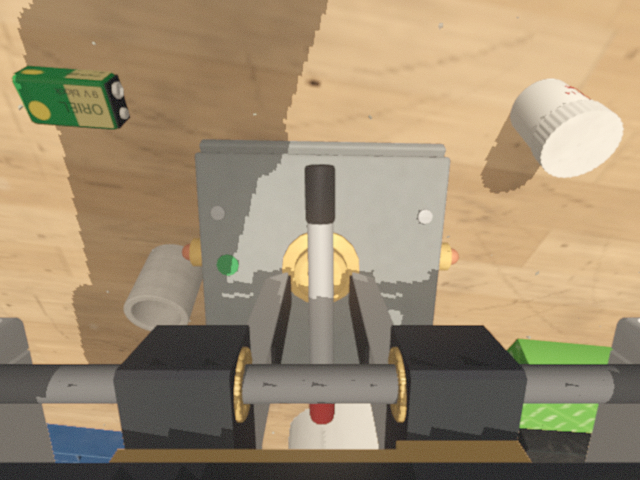

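The bar runs between the pads. I'll close and turn.

Emit:
send_rows --commands '[{"wx":0,"wy":0,"wz":0,"dx":0,"dy":0,"dz":0,"jaw":0.005},{"wx":0,"wy":0,"wz":0,"dx":0,"dy":0,"dz":0,"jaw":0.005},{"wx":0,"wy":0,"wz":0,"dx":0,"dy":0,"dz":0,"jaw":0.005},{"wx":0,"wy":0,"wz":0,"dx":0,"dy":0,"dz":0,"jaw":0.005}]' --grip_force 35

```text
time_s: 19.48
tool_pos: [0.6129, 0.0649, 0.0837]
tool_rot: [-0.332, 0.556, 0.651, -0.395]
force: [-4.6, 2.8, 5.1]
grip_width: 0.0111
```

Emit:
send_rows --commands '[{"wx":0,"wy":0.1,"wz":0,"dx":0,"dy":0,"dz":0,"jaw":0.005},{"wx":0,"wy":0.22,"wz":0,"dx":0,"dy":0,"dz":0,"jaw":0.005},{"wx":0,"wy":0.34,"wz":0,"dx":0,"dy":0,"dz":0,"jaw":0.005},{"wx":0,"wy":0.46,"wz":0,"dx":0,"dy":0,"dz":0,"jaw":0.005},{"wx":0,"wy":0.58,"wz":0,"dx":0,"dy":0,"dz":0,"jaw":0.005},{"wx":0,"wy":0.64,"wz":0,"dx":0,"dy":0,"dz":0,"jaw":0.005}]'

```text
time_s: 20.23
tool_pos: [0.6128, 0.0646, 0.0837]
tool_rot: [-0.521, 0.653, 0.513, -0.199]
force: [-3.1, -0.3, 2.6]
grip_width: 0.011
```

Run:
```python
from h import *
show()
im=manip.snapshot("wrist"); cv2.imwrite("pics/wrist15.png",im[:,:,::-1])
```

```text
t 20.225 p [0.6128 0.0646 0.0837] 
R
 [[ 0.3945  0.4618 -0.7944]
 [ 0.8772  0.0683  0.4753]
 [ 0.2738 -0.8843 -0.3782]] 
q [ 0.506   0.4201 -0.8596  2.2039  1.2054  0.3779 -0.2266] F [-3.1026 -0.2619  2.5829] T [-0.0379  0.4328  0.2029] w 0.011046028483113476
```

View pics/wrist15.png

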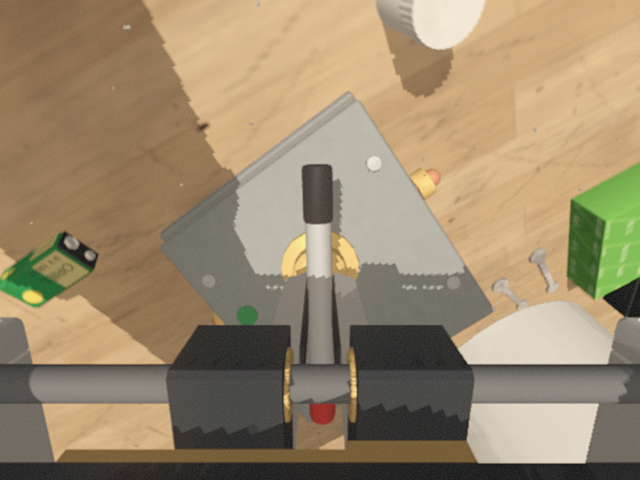

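Emit:
send_rows --commands '[{"wx":0,"wy":0.1,"wz":0,"dx":0,"dy":0,"dz":0,"jaw":0.005},{"wx":0,"wy":0.22,"wz":0,"dx":0,"dy":0,"dz":0,"jaw":0.005},{"wx":0,"wy":0.34,"wz":0,"dx":0,"dy":0,"dz":0,"jaw":0.005},{"wx":0,"wy":0.46,"wz":0,"dx":0,"dy":0,"dz":0,"jaw":0.005},{"wx":0,"wy":0.56,"wz":0,"dx":0,"dy":0,"dz":0,"jaw":0.005},{"wx":0,"wy":0.66,"wz":0,"dx":0,"dy":0,"dz":0,"jaw":0.005},{"wx":0,"wy":0.75,"wz":0,"dx":0,"dy":0,"dz":0,"jaw":0.005}]'

```text
time_s: 21.15
tool_pos: [0.6127, 0.0644, 0.0836]
tool_rot: [-0.673, 0.68, 0.285, 0.055]
force: [-2.5, -0.2, 2.9]
grip_width: 0.0109
```

```bash
cat >> h.py <<'E'
def ang(): # handle angle from tool frame, second grasp (tool z toward black), yaw .1456
    s,tp,tR=cur(); z=Rn.from_euler('z',-.1456).apply(-tR.as_matrix()[:,2]); up=np.array([np.cos(np.radians(28)),0,np.sin(np.radians(28))])
    return np.arctan2(z@up,z[1])
E
python3 - <<'E'
from h import *
show();print(ang())
E
```

```text
t 21.15 p [0.6127 0.0644 0.0836] 
R
 [[ 0.8317  0.4616 -0.3086]
 [ 0.3138  0.0678  0.9471]
 [ 0.4581 -0.8845 -0.0884]] 
q [ 0.4173  0.3873 -0.7505  2.2084  1.1477  0.3292 -0.943 ] F [-2.4712 -0.1594  2.8759] T [-0.0473  0.6198  0.1374] w 0.010913149227494609
2.95063627612277
```

Emit:
send_rows --commands '[{"wx":0,"wy":0.06,"wz":0,"dx":0,"dy":0,"dz":0,"jaw":0.005},{"wx":0,"wy":0.12,"wz":0,"dx":0,"dy":0,"dz":0,"jaw":0.005},{"wx":0,"wy":0.16,"wz":0,"dx":0,"dy":0,"dz":0,"jaw":0.005},{"wx":0,"wy":0.18,"wz":0,"dx":0,"dy":0,"dz":0,"jaw":0.005}]'

```text
time_s: 21.65
tool_pos: [0.6126, 0.0644, 0.0835]
tool_rot: [0.696, -0.673, -0.223, -0.116]
force: [-3.1, 0.2, 2.9]
grip_width: 0.0108
```

Run:
```python
from h import *
show();print(ang()); s,tp,tR=cur(); print("torque about tool y",tR.inv().apply(s["torque"]))
```

```text
t 21.65 p [0.6126 0.0644 0.0835] 
R
 [[ 0.8736  0.4615 -0.1545]
 [ 0.139   0.0677  0.988 ]
 [ 0.4664 -0.8846 -0.0049]] 
q [ 0.3929  0.3797 -0.7212  2.2098  1.1313  0.3173 -1.1119] F [-3.0834  0.1956  2.9338] T [0.0817 0.5947 0.1896] w 0.010817840709788267
3.130847979008368
torque about tool y [ 0.2424 -0.0897  0.574 ]
```

Emit:
send_rows --commands '[{"wx":0,"wy":0.02,"wz":0,"dx":0,"dy":0,"dz":0,"jaw":0.005},{"wx":0,"wy":0.04,"wz":0,"dx":0,"dy":0,"dz":0,"jaw":0.005},{"wx":0,"wy":0.05,"wz":0,"dx":0,"dy":0,"dz":0,"jaw":0.005}]'

```text
time_s: 22.02
tool_pos: [0.6126, 0.0643, 0.0835]
tool_rot: [0.701, -0.67, -0.205, -0.133]
force: [-1.9, 1.4, 2.4]
grip_width: 0.0111
```

Run:
```python
from h import *
show();print(ang()); s,tp,tR=cur(); print("torque about tool y",tR.inv().apply(s["torque"]))
im=manip.snapshot("wrist"); cv2.imwrite("pics/wrist16.png",im[:,:,::-1])
```

```text
t 22.025 p [0.6126 0.0643 0.0835] 
R
 [[ 0.8803  0.4615 -0.1102]
 [ 0.0889  0.0677  0.9937]
 [ 0.4661 -0.8846  0.0185]] 
q [ 0.3859  0.3776 -0.7128  2.2101  1.1266  0.314  -1.159 ] F [-1.9221  1.3642  2.355 ] T [-0.0537  0.5409  0.3757] w 0.011090408543194366
-3.1018222431013927
torque about tool y [ 0.176  -0.3205  0.5504]
```

View pics/wrist16.png

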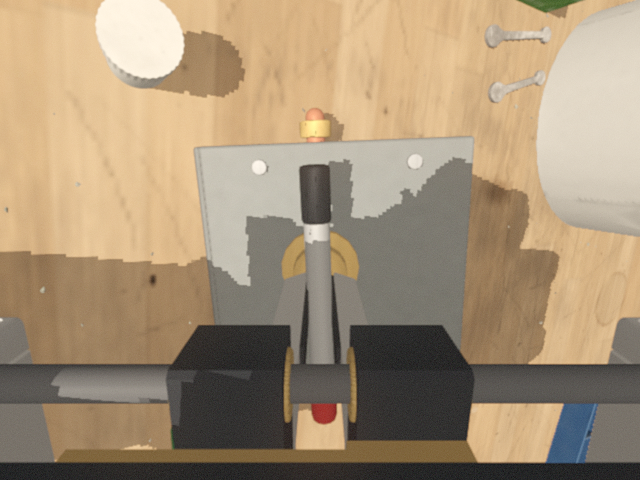

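Emit:
send_rows --commands '[{"wx":0,"wy":0.02,"wz":0,"dx":0,"dy":0,"dz":0,"jaw":0.005},{"wx":0,"wy":0.04,"wz":0,"dx":0,"dy":0,"dz":0,"jaw":0.005}]'

```text
time_s: 22.32
tool_pos: [0.6126, 0.0644, 0.0835]
tool_rot: [0.705, -0.667, -0.191, -0.147]
force: [-1.6, 0.3, 3.4]
grip_width: 0.0112
```

Run:
```python
from h import *
show();print(ang()); s,tp,tR=cur(); print("torque about tool y",tR.inv().apply(s["torque"]))
```

```text
t 22.325 p [0.6126 0.0644 0.0835] 
R
 [[ 0.8841  0.4615 -0.0737]
 [ 0.0477  0.0678  0.9966]
 [ 0.4649 -0.8845  0.0379]] 
q [ 0.3799  0.3759 -0.7058  2.2104  1.1227  0.3111 -1.1977] F [-1.635   0.3408  3.3899] T [-0.0999  0.5593  0.592 ] w 0.011241880764308085
-3.0604651553144455
torque about tool y [ 0.2136 -0.5318  0.5872]
```

The torque rose from 0.09 to 0.53 N m, so it's against the hard stop. I'll release and retract.

Emit:
send_rows --commands '[{"wx":0,"wy":0,"wz":0,"dx":0,"dy":0,"dz":0,"jaw":0.02},{"wx":0,"wy":0,"wz":0,"dx":0,"dy":0,"dz":0,"jaw":0.04},{"wx":0,"wy":0,"wz":0,"dx":0,"dy":0,"dz":0,"jaw":0.05},{"wx":0,"wy":0,"wz":0,"dx":0,"dy":-0.015,"dz":0,"jaw":0.06},{"wx":0,"wy":0,"wz":0,"dx":0,"dy":-0.04,"dz":0,"jaw":0.06},{"wx":0,"wy":0,"wz":0,"dx":0,"dy":-0.08,"dz":0,"jaw":0.06},{"wx":0,"wy":0,"wz":0,"dx":0,"dy":-0.12,"dz":0,"jaw":0.06},{"wx":0,"wy":0,"wz":0,"dx":0,"dy":-0.15,"dz":0,"jaw":0.06},{"wx":0,"wy":0,"wz":0,"dx":0,"dy":-0.15,"dz":0,"jaw":0.06}]'

```text
time_s: 23.45
tool_pos: [0.5435, 0.0532, 0.2175]
tool_rot: [0.704, -0.667, -0.191, -0.148]
force: [-1.0, 0.4, 0.4]
grip_width: 0.0601
```

Run:
```python
from h import *
show()
im=manip.snapshot("wrist"); cv2.imwrite("pics/wrist17.png",im[:,:,::-1])
im=manip.snapshot("scene"); cv2.imwrite("pics/scene17.png",im[:,:,::-1])
im=manip.snapshot("side"); cv2.imwrite("pics/side17.png",cv2.resize(im[150:350,220:440,::-1],None,fx=3,fy=3,interpolation=cv2.INTER_CUBIC))
m=Rn.from_euler('z',.1456); mid=np.array([.605,.061,.100]); y=m.apply([0,1,0])
print(wpix([mid,mid-.065*y,mid+.065*y]))
```

```text
t 23.45 p [0.5435 0.0532 0.2175] 
R
 [[ 0.8834  0.4631 -0.0717]
 [ 0.0467  0.0653  0.9968]
 [ 0.4663 -0.8839  0.0361]] 
q [ 0.9894  0.0213 -1.2048  2.2096  0.1238  0.4414 -0.2465] F [-1.0006  0.419   0.4153] T [-0.1103  0.3268 -0.0718] w 0.060136937864734896
[[318.6882 232.1437]
 [324.38   300.2963]
 [312.3745 156.5455]]
```

View pics/wrist17.png

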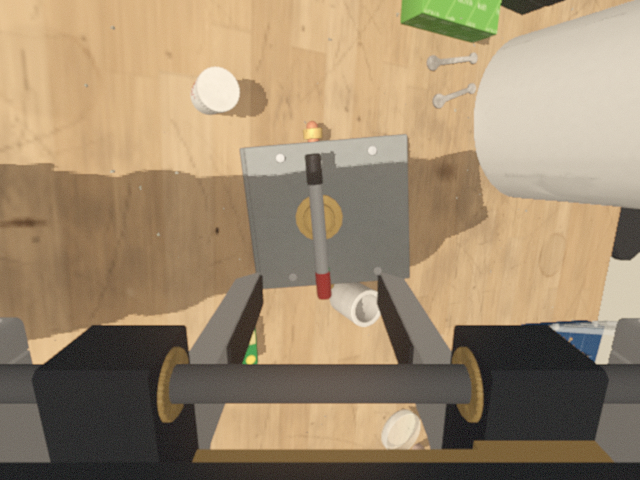

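View pics/scene17.png

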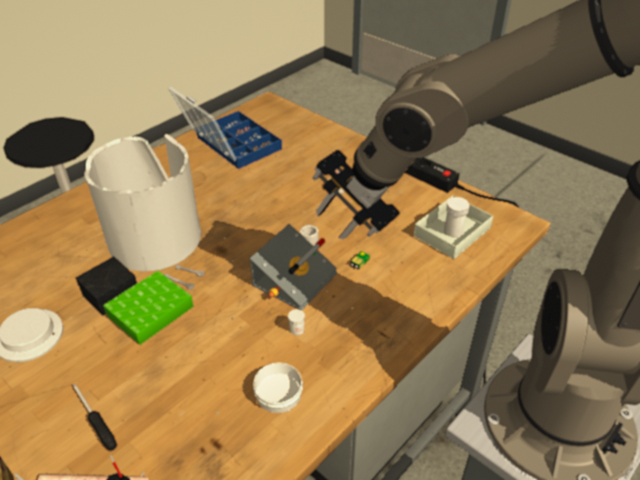

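View pics/side17.png

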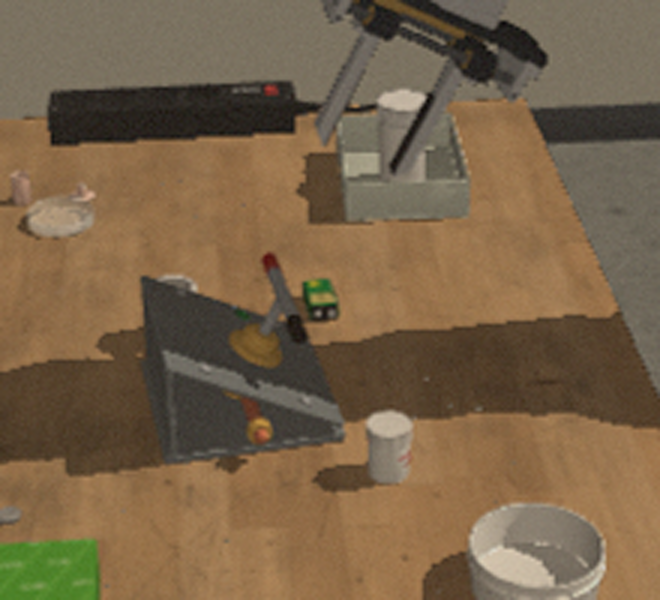

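Run:
```python
from station import manip
print(manip.finish_job())
```

```text
the job is handed in; nothing more can be done
None
```

The canister stands upright in the card tray and the T-handle is closed against its stop, red end at the green mark. I handed the job in at about 23.6 s of the 70 s allowed; no verdict was reported.

- **Canister:** I lifted it by its lid before touching the handle. Wrist pictures before and after the lift show the bar in the same place. It touched down in the tray with a brief 27 N press while held by the fingers.
- **Valve:** I turned it clockwise to about 1.57 rad, regrasped half a turn back, then turned it on to the stop. At the stop the torque rose from about 0.09 to 0.53 N m while the bar slipped slightly between the pads.
- **Last checks:** In the last wrist picture the bar's tips lie within about 3 px of where a handle at 3.14 rad should appear, and the bar's direction agrees to about 0.007 rad. The vial, battery and cup look upright and unmoved. The gripper was open and clear of the handle, with its tips about 135 mm above the bar.
- **Disagreements:** Near the stop, the angle read from the hand came out past 3.14 (about 3.22) because of that slip, so I relied on the picture instead. The different views put the bar's centre 2–4 mm apart, about what the calibration allows, and I re-centred before the second grasp.

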